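# Put two sample tins away up their chutes

### The job

Two sample tins, one with an orange lid and one with a blue lid, are waiting at the low ends of their sloping chutes. With the fingertips, push each tin up its own chute, past the yellow sprung flap, so that the flap springs up behind it and it stays there without rolling back. Roll the tins, do not pick them up or flick them, and leave the two green tins that are already put away and the glasses, cups and spoon where they are.

Things in the scene. Friction and masses are not known exactly. Their poses are not given: they have to be found in the camera images.
- tin_orange: round sample tin with orange screw lid and paper label, 60 mm diameter, 72 mm long, about 0.2 kg, smooth lacquer (slips on a fingertip, friction about 0.3), lying on its side across its chute so that it can roll up and down the lane; origin at its centre, y along its axis. It waits at the low end of its chute against the foot lip
- tin_blue: round sample tin with blue screw lid and paper label, 60 mm diameter, 72 mm long, about 0.2 kg, smooth lacquer (slips on a fingertip, friction about 0.3), lying on its side across its chute so that it can roll up and down the lane; origin at its centre, y along its axis. It waits at the low end of its chute against the foot lip
- tin_green: round sample tin with green screw lid and paper label, 60 mm diameter, 72 mm long, about 0.2 kg, smooth lacquer (slips on a fingertip, friction about 0.3), lying on its side across its chute so that it can roll up and down the lane; origin at its centre, y along its axis. Already put away, resting against the raised flap of its chute: a bystander
- tin_green_back: round sample tin with green screw lid and paper label, 60 mm diameter, 72 mm long, about 0.2 kg, smooth lacquer (slips on a fingertip, friction about 0.3), lying on its side across its chute so that it can roll up and down the lane; origin at its centre, y along its axis. Already put away behind the other green tin: a bystander
- chute_orange: stainless chute of the orange tin, 280 mm long, 82 mm wide: sloping lane with low side walls on short legs, fixed to the counter; origin on the counter under its middle, x in plan up the lane (roughly away from the robot). Lane floor 32 mm above the counter at the foot lip (the end near the robot), 72 mm at the back stop. The three chutes stand side by side in any order
- chute_blue: stainless chute of the blue tin, 280 mm long, 82 mm wide: sloping lane with low side walls on short legs, fixed to the counter; origin on the counter under its middle, x in plan up the lane (roughly away from the robot). Lane floor 32 mm above the counter at the foot lip (the end near the robot), 72 mm at the back stop. The three chutes stand side by side in any order
- chute_green: stainless chute of the green tins, 280 mm long, 82 mm wide: sloping lane with low side walls on short legs, fixed to the counter; origin on the counter under its middle, x in plan up the lane (roughly away from the robot). Lane floor 32 mm above the counter at the foot lip (the end near the robot), 72 mm at the back stop. The three chutes stand side by side in any order
- chute_orange_lane (a point): on the lane floor at the foot lip of the orange tin's chute, mid width; x runs up the sloping floor (9 degrees), y across, z square out of it. Along x: lip (10 mm high) at 0; waiting tin's centre at 24 mm; flap hinge at 130; tin resting behind the raised flap has its centre at 155; back stop (30 mm high) at 257: room for two tins. Side walls 76 mm apart, 22 mm high
- chute_orange_flap (a joint): one-way flap of the orange tin's chute: yellow plate 12 mm high, 34 mm wide, hinged in the lane floor. 0 = standing up, 1.6 = flat. A tin pushed up the lane folds it flat (under 1.5 N); it springs up once the tin's centre is past 157 mm up the lane, and cannot fold down the lane, so it then holds the tin. Anywhere else a tin that is let go rolls down to the lip
- chute_blue_lane (a point): on the lane floor at the foot lip of the blue tin's chute, mid width; x runs up the sloping floor (9 degrees), y across, z square out of it. Along x: lip (10 mm high) at 0; waiting tin's centre at 24 mm; flap hinge at 130; tin resting behind the raised flap has its centre at 155; back stop (30 mm high) at 257: room for two tins. Side walls 76 mm apart, 22 mm high
- chute_blue_flap (a joint): one-way flap of the blue tin's chute: yellow plate 12 mm high, 34 mm wide, hinged in the lane floor. 0 = standing up, 1.6 = flat. A tin pushed up the lane folds it flat (under 1.5 N); it springs up once the tin's centre is past 157 mm up the lane, and cannot fold down the lane, so it then holds the tin. Anywhere else a tin that is let go rolls down to the lip
- shot_glass: shot glass, 44 mm across, 60 mm high, between two chutes; origin in the centre of its underside; a bystander, stands loose on the counter
- cupping_spoon: steel spoon 150 mm long, lying flat along the chutes between two of them; a bystander, loose on the counter; origin under the middle of its length
- bowl_near: glass tasting bowl, 84 mm across, 58 mm high; origin in the centre of its underside; a bystander, stands loose on the counter
- bowl_far: glass tasting bowl, 84 mm across, 58 mm high; origin in the centre of its underside; a bystander, stands loose on the counter
- white_cup: white cup, 68 mm across, 65 mm high; origin in the centre of its underside; a bystander, stands loose on the counter
Things that resemble listed ones, but are neither listed nor needed, are in the scene too. Leave any turquoise look-alike of the tin_orange alone. What is shaped like the tin_blue but brown is not meant.

How it is judged:
By the outcome, as a careful person would: the job done as asked, in the order asked, and still so for the second after the job is handed in, with the robot touching nothing.
It also fails if it takes over 64 s, if anything falls off the work surface, if the arm or the gripper's body presses on something with over 40 N, if the wrist force passes 120 N, or if a joint passes its speed limit or range.

### The arm

A 6-joint arm with a two-finger parallel gripper is mounted at the origin on the work surface. World frame = base frame: x ahead of the robot, y to its left, z up, the work surface at z = 0. Lengths are in mm, angles in rad, forces in N, time in s.
With the tool pointing down it reaches from about 325 to 900 mm from the base axis. Payload 3.5 kg.
Tool frame: the origin (TCP) lies midway between the tips of the shut fingers; the grasp point (between the pads) lies 19 mm behind it; z points along the fingers, y is the direction in which the jaws open and shut (so a half turn about z gives the same grasp; the last joint's range is limited). The gripper opens to 85 mm and grips with 20 to 120 N. Pads are 22 mm wide; open, the fingers measure 114 mm over their backs; the gripper's body (76 mm by 85 mm) begins 54 mm behind the grasp point. The pads swing forward as they close: fully open they stand 13 mm farther back than shut.
Start: joints at [1.211, 0.276, -0.026, 1.268, 0, 1.467], TCP at [158.748, 604.5, 231.313] pointing down, gripper open.
Joint ranges: [-3.12, 3.12], [-0.85, 1.88], [-1.08, 1.24], [-1.95, 2.15], [-1.57, 1.53], [-3.14, 3.14]. Speed limits (rad/s): [2.57, 2.57, 3.14, 3.14, 3.14, 3.14].

### API

Orientations are given as a rotation vector (axis times angle).
In Python, from station import observe, optics, workorder gives the robot as it stands.
- The arm moves only by the tool drive_tool, never from a script. Its argument "moves" is a list of rows, each an object with "xyz": the shift along the tool's x, y, z in mm, a list of three; "spin": the turn about the tool's z in degrees; "hand": the finger opening in mm, from 0 to 85.4. A call has 1 to 10 rows; each row shifts and turns the commanded pose from where the row before left it, along the tool's axes as they then stand; what a row does not reach is not made up. A row lasts 1/10 s, in which the tool goes at most 50 mm and 8.59 degrees, less where a joint would pass 70% of its speed; a pose out of reach is approached as far as the arm can. A call is refused whole if a number of a shift passes 50 or a number of a turn 8.59, either way. A call with a gripper value outside its range is refused whole. The fingers move at their own pace and stop on an object; the grip force is fixed at half the most. Time passes only in rows, so rows that do not move let the fingers close. It gives the time, the measured TCP pose, the force and the opening at its end, in the units of the state.
- observe(): the state, without advancing time (a new reading comes with each control period).
- optics.camera(name): name is "side" or "top"; returns a dict with "color" (400x640x3 uint8, blue, green, red), "intrinsics" (3x3 intrinsics, pixels), "position" and "rotation" of the camera in the world. Camera axes: x right, y up, looking along -z (the intrinsics and any distortion apply to the point x, -y, -z); pixel columns grow to the right and rows downward; lengths in mm; the calibration is good to about 2 mm. A picture is of the moment at which its call begins. There is no depth.
- workorder.sign_off(): hands the job in, once; it reports no verdict.
The state is a dict: "clock": time; "joints": joint angles; "dq": joint speeds; "joint_efforts": joint torques, N m; "tool_pos": TCP position; "eef_rot": TCP orientation; "ft_force": force on the tool from outside, world axes, zero at the start; "wrist_torque": the same for the moment, N m; "opening": finger opening in mm.
Only numpy, scipy, OpenCV 4.12 (cv2) and the standard library are available. Lean on these libraries where they do the work, as an engineer would, in place of code of your own. Each camera call takes 0.05 s, during which the arm holds its last target. There are 200 camera calls.

## Working session

There is one attempt and no reset: what is moved stays moved. The work goes in short steps, Python scripts to look and compute and a tool call to move; the robot and the scene stay as the last step left them, time stands still between calls to the robot, and variables do not carry over. Pictures are saved under pics/ and viewed, about 8 in all and at most 12, crops included, and the job is handed in when it is done.

Besides the shell and the picture viewer there is one more tool, called after "Request:" by a JSON object that holds its "fn" and its "kwargs". drive_tool: Moves the arm, as the interface text tells. Its arguments: {"type":"object","properties":{"moves":{"type":"array","items":{"type":"object","properties":{"xyz":{"type":"array","items":{"type":"number"}},"spin":{"type":"number"},"hand":{"type":"number"}}}}},"required":["moves"]}

```bash
ls; mkdir -p pics
python3 - <<'E'
from station import observe, optics
import cv2
s=observe(); print({k:s[k] for k in('clock','tool_pos','eef_rot','opening','ft_force')})
for n in('top','side'):
    c=optics.camera(n); cv2.imwrite(f'pics/{n}0.png',c['color']); print(n,c['intrinsics'],c['position'],c['rotation'],[k for k in c])
E
```

```text
pics
{'clock': 0.0, 'tool_pos': array([158.4800696 , 603.76726478, 230.1484853 ]), 'eef_rot': array([-0.4022973 , -3.11519864,  0.00341086]), 'opening': 85.16581525623423, 'ft_force': array([ 0.01028639, -1.03235207,  0.02751854])}
top [[464.09075568   0.         321.22377578]
 [  0.         464.09075568 198.78689911]
 [  0.           0.           1.        ]] [ 422.04185057  -18.37816256 1658.17956757] [ 0.06305341 -0.0470853  -1.56971945] ['color', 'intrinsics', 'position', 'rotation']
side [[371.59309825   0.         322.44717568]
 [  0.         371.59309825 199.59201504]
 [  0.           0.           1.        ]] [343.35928306 673.30002306 947.46135849] [ 0.13264531 -0.95317615 -2.70156822] ['color', 'intrinsics', 'position', 'rotation']
```

View pics/top0.png

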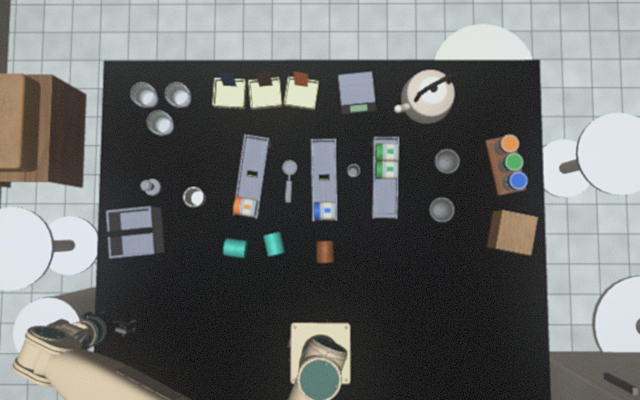

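View pics/side0.png

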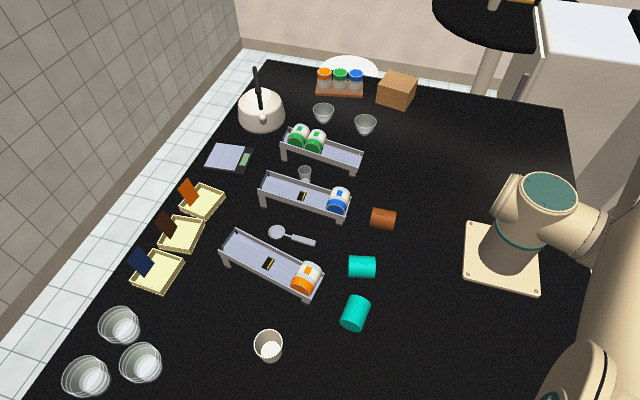

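The first two views show these candidates (top-view pixels):

| Object | Pixel | Choice |
|---|---|---|
| Orange tin in left chute | (245,207) | wanted |
| Orange-topped rack jar | (510,143) | ignore |
| Turquoise tins | (235,248), (274,244) | ignore |
| Blue tin in middle chute | (325,211) | wanted |
| Blue rack jar | (517,181) | ignore |
| Brown tin | (325,251) | ignore |

Next I'll measure the chutes.

```bash
cat > h.py <<'E'
import numpy as np, cv2
from scipy.spatial.transform import Rotation as R
def cam(c):
    return c['intrinsics'],np.array(c['position']),R.from_rotvec(c['rotation']).as_matrix()
def ray(c,px):
    K,p,M=cam(c); px=np.atleast_2d(px).astype(float)
    d=np.c_[(px[:,0]-K[0,2])/K[0,0],-(px[:,1]-K[1,2])/K[1,1],-np.ones(len(px))]
    return p,d@M.T
def on_z(c,px,z):
    p,d=ray(c,px); return p+d*((z-p[2])/d[:,2])[:,None]
def proj(c,P):
    K,p,M=cam(c); q=(np.atleast_2d(P)-p)@M
    return np.c_[K[0,0]*q[:,0]/-q[:,2]+K[0,2],K[1,1]*-q[:,1]/-q[:,2]+K[1,2]]
def grab(name):
    from station import optics
    return optics.camera(name)
def lanepoint(L,s,n=30):   # L=(x0,y0,psi): foot-lip floor point, lane heading
    a=np.radians(9); u=s*np.cos(a)-n*np.sin(a); z=32+s*np.sin(a)+n*np.cos(a)
    return np.array([L[0]+u*np.cos(L[2]),L[1]+u*np.sin(L[2]),z])
E
cat > m.py <<'E'
from h import *
from station import observe
s=observe(); print('tool axes',R.from_rotvec(s['eef_rot']).as_matrix().round(3).tolist())
c=grab('top'); im=c['color']; sd=grab('side')
print('base',proj(c,[[0,0,0]]),proj(sd,[[0,0,0]]))
hsv=cv2.cvtColor(im,cv2.COLOR_BGR2HSV)
for n,(x0,y0,x1,y1) in dict(orange=(228,128,276,222),blue=(304,134,345,225)).items():
    m=np.zeros(im.shape[:2],np.uint8); m[y0:y1,x0:x1]=(hsv[y0:y1,x0:x1,2]>75)*255
    m=cv2.morphologyEx(m,cv2.MORPH_CLOSE,np.ones((9,9)))
    k=max(cv2.findContours(m,0,cv2.CHAIN_APPROX_NONE)[0],key=cv2.contourArea)
    P=k[:,0,:]; 
    # rim plane: iterate height with x
    z=np.full(len(P),74.)
    for _ in range(4):
        p,d=ray(c,P); W=p+d*((z-p[2])/d[:,2])[:,None]; xm=(W[:,0].min()+W[:,0].max())/2; z=74+.158*(W[:,0]-xm)
    r=cv2.minAreaRect(W[:,:2].astype(np.float32)); B=cv2.boxPoints(r); B=B[np.argsort(B[:,0])]
    near,far=B[:2].mean(0),B[2:].mean(0); v=far-near; psi=np.arctan2(v[1],v[0])
    print(n,'rect',r,'near',near,'far',far,'psi',psi,'deg',np.degrees(psi))
    lo,hi=((5,130,120),(20,255,255)) if n=='orange' else ((100,150,80),(125,255,255))
    for nm,cc,box in(('top',c,(x0,y0,x1,y1)),('side',sd,(285,255,330,300) if n=='orange' else (320,180,358,220))):
        h=cv2.cvtColor(cc['color'],cv2.COLOR_BGR2HSV); a,b,e,f=box
        mm=cv2.inRange(h[b:f,a:e],lo,hi); q=np.argwhere(mm); print(nm,'lid px',q.mean(0)[::-1]+[a,b],len(q), on_z(cc,q.mean(0)[::-1]+[a,b],80).round(0))
    # yellow/black flap: dark blob inside the lane
    cv2.imwrite(f'pics/{n}_mask.png',m)
a=cv2.resize(im[125:265,220:350],None,fx=4,fy=4,interpolation=cv2.INTER_CUBIC)
cv2.imwrite('pics/crop1.png',a)
E
python3 m.py
```

```text
tool axes [[-0.967, 0.254, -0.001], [0.254, 0.967, -0.002], [0.0, -0.002, -1.0]]
base [[320.69337886 352.23852366]] [[499.74063375 257.54119778]]
orange rect ((612.0531616210938, 242.07540893554688), (92.00682067871094, 279.2467956542969), 80.6431884765625) near [474.28748 264.7757 ] far [749.81885 219.37512] psi -0.1633072 deg -9.356813
top lid px [237.42056075 205.35514019] 107 [[510. 284.  80.]]
side lid px [302.55384615 282.89846154] 325 [[510. 278.  80.]]
blue rect ((599.3995361328125, -10.71364974975586), (281.5304870605469, 89.36294555664062), 1.1708582639694214) near [458.6637    -13.5900345] far [740.1354    -7.837265] psi 0.020435337 deg 1.1708585
top lid px [318.08108108 210.32432432] 74 [[494.   8.  80.]]
side lid px [336.37850467 204.52803738] 214 [[494.   9.  80.]]
```

View pics/crop1.png

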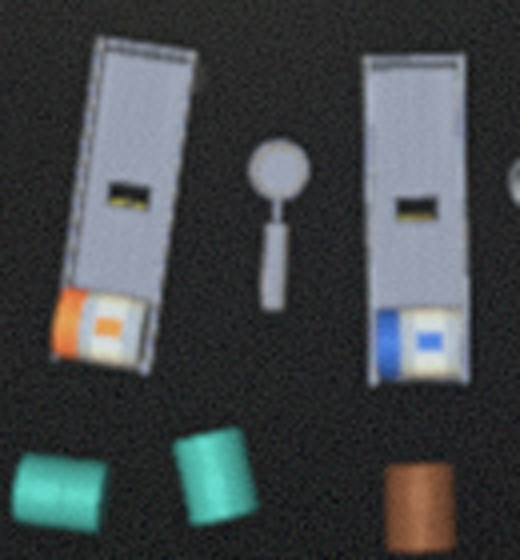

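Run:
```python
from h import *
c=grab('top'); sd=grab('side')
f=lambda x,y:np.array([220+(x+.5)/4-.5,125+(y+.5)/4-.5])
for n,fl,psi,near,tin in(('orange',f(129,194),-.1633,(474.3,264.8),f(101,326)),('blue',f(417,207),.0204,(458.7,-13.6),f(421,343))):
    F=on_z(c,fl,58)[0]; T=on_z(c,tin,85)[0]; print(n,'flap',F.round(1),'tin',T.round(1),'dir flap-tin',np.degrees(np.arctan2(*(F-T)[1::-1])))
    d=np.array([np.cos(psi),np.sin(psi)]); print(' lip from flap',F[:2]-d*130*np.cos(np.radians(9)), 'side px of flap hyp.',proj(sd,F), 'tin centre',proj(sd,[T[0],T[1],66]))
m=cv2.resize(sd['color'][165:305,210:360],None,fx=4,fy=4,interpolation=cv2.INTER_CUBIC); cv2.imwrite('pics/crop2.png',m)
```

```text
orange flap [623.8 239.   58. ] tin [507.5 257.3  85. ] dir flap-tin -8.90788459084391
 lip from flap [497.14977171 259.90640425] side px of flap hyp. [[267.26542648 262.84508444]] tin centre [[306.02686415 278.65483947]]
blue flap [612.4 -11.2  58. ] tin [493.1 -14.8  85. ] dir flap-tin 1.7054838989437386
 lip from flap [483.9840717  -13.82124808] side px of flap hyp. [[300.92225493 195.31334757]] tin centre [[338.4663636  201.51496602]]
```

View pics/crop2.png

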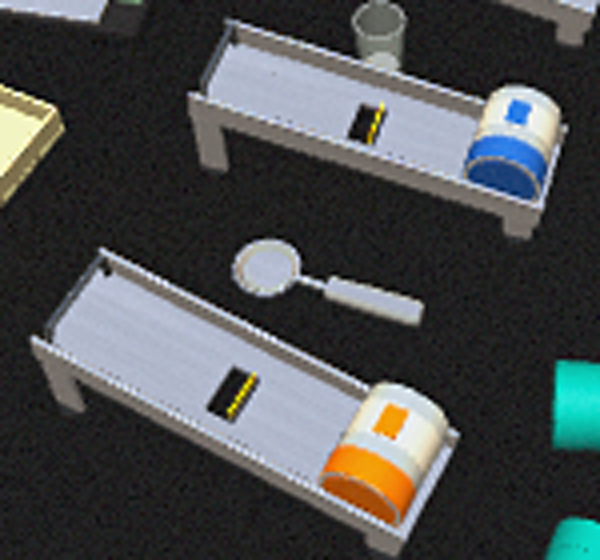

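The crops confirm the choice: the orange-lid and blue-lid tins sit at the low ends of the left and middle chutes, and both flaps are visible. I'm moving to the orange tin now.

Request:
{"fn": "drive_tool", "kwargs": {"moves": [{"xyz": [0, 0, 0], "spin": -5.5, "hand": 24}, {"xyz": [-30, -26, 6], "spin": 0, "hand": 24}, {"xyz": [-35, -30, 8], "spin": 0, "hand": 24}, {"xyz": [-35, -30, 8], "spin": 0, "hand": 24}, {"xyz": [-35, -30, 8], "spin": 0, "hand": 24}, {"xyz": [-35, -30, 8], "spin": 0, "hand": 24}, {"xyz": [-35, -30, 8], "spin": 0, "hand": 24}, {"xyz": [-35, -30, 8], "spin": 0, "hand": 24}, {"xyz": [-35, -30, 8], "spin": 0, "hand": 24}, {"xyz": [-30, -26, 6], "spin": 0, "hand": 24}]}}

```text
clock: 1.3
tool_pos: [418.9, 295.1, 163.0]
eef_rot: [0.254, 3.131, -0.0]
ft_force: [0.8, 0.2, 1.0]
opening: 23.9
```

Request:
{"fn": "drive_tool", "kwargs": {"moves": [{"xyz": [-15, -12, 0], "hand": 24}, {"xyz": [-13, -11, 0], "hand": 24}, {"xyz": [0, 0, 20], "hand": 24}, {"xyz": [0, 0, 25], "hand": 24}, {"xyz": [0, 0, 25], "hand": 24}, {"xyz": [0, 0, 22], "hand": 24}, {"xyz": [0, 0, 14], "hand": 24}, {"xyz": [0, 0, 0], "hand": 24}]}}

```text
validation failed for argument at $.mo...
```

Run:
```python
from h import *
c=grab('side'); t=grab('top')
a=cv2.resize(c['color'][205:325,240:370],None,fx=3,fy=3,interpolation=cv2.INTER_CUBIC); b=cv2.resize(t['color'][145:265,210:340],None,fx=3,fy=3,interpolation=cv2.INTER_CUBIC)
cv2.imwrite('pics/pre.png',np.hstack([a,b]))
```

```text
(no output)
```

View pics/pre.png

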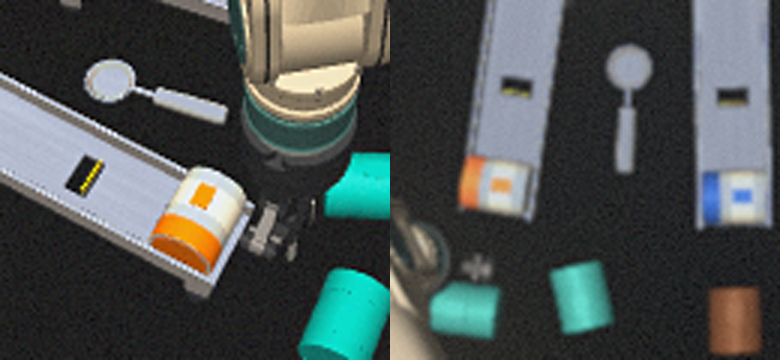

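The call was refused because every row needs a spin value, so the arm is still high and all looks clear. I'm resending it with spin included.

Request:
{"fn": "drive_tool", "kwargs": {"moves": [{"xyz": [-15, -12, 0], "spin": 0, "hand": 24}, {"xyz": [-13, -11, 0], "spin": 0, "hand": 24}, {"xyz": [0, 0, 20], "spin": 0, "hand": 24}, {"xyz": [0, 0, 25], "spin": 0, "hand": 24}, {"xyz": [0, 0, 25], "spin": 0, "hand": 24}, {"xyz": [0, 0, 22], "spin": 0, "hand": 24}, {"xyz": [0, 0, 14], "spin": 0, "hand": 24}, {"xyz": [0, 0, 0], "spin": 0, "hand": 24}]}}

```text
clock: 2.2
tool_pos: [439.4, 269.6, 55.3]
eef_rot: [-0.251, -3.127, 0.003]
ft_force: [-0.8, -0.5, 0.0]
opening: 24.0
```

Run:
```python
from h import *
c=grab('side'); t=grab('top')
a=cv2.resize(c['color'][205:325,240:370],None,fx=3,fy=3,interpolation=cv2.INTER_CUBIC); b=cv2.resize(t['color'][145:265,210:340],None,fx=3,fy=3,interpolation=cv2.INTER_CUBIC)
cv2.imwrite('pics/pre2.png',np.hstack([a,b]))
```

```text
(no output)
```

View pics/pre2.png

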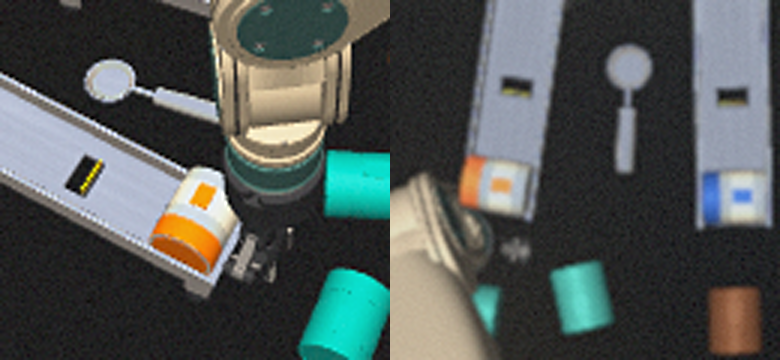

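Run:
```python
from h import *
from station import observe
c=grab('side'); t=grab('top'); s=observe(); p=s['tool_pos']; M=R.from_rotvec(s['eef_rot']).as_matrix(); print(p,M.round(3).tolist())
for z in(0,20,60): print(z,'top',proj(t,p+[0,0,z]).round(1),'side',proj(c,p+[0,0,z]).round(1))
for cc,px in((t,(251.7,227.7)),(t,(248,235)),(c,(325,288))): print([on_z(cc,px,z)[0].round(0) for z in(56,80)])
im=t['color'].copy(); sd=c['color'].copy()
for v,cc in((im,t),(sd,c)):
    for q in proj(cc,[p]): cv2.drawMarker(v,(int(round(q[0])),int(round(q[1]))),(0,0,255),0,5,1)
cv2.imwrite('pics/chk.png',np.hstack([cv2.resize(sd[215:315,260:360],None,fx=4,fy=4),cv2.resize(im[175:275,205:305],None,fx=4,fy=4)]))
```

```text
[442.65758325 270.64009228  58.49420554] [[-0.987, 0.16, 0.002], [0.16, 0.987, 0.001], [-0.002, 0.001, -1.0]]
0 top [[242.1 225.3]] side [[328.6 291.2]]
20 top [[241.1 225.3]] side [[328.7 287.7]]
60 top [[238.9 225.1]] side [[329.  280.5]]
[array([435., 238.,  56.]), array([434., 234.,  80.])]
[array([409., 250.,  56.]), array([410., 246.,  80.])]
[array([454., 264.,  56.]), array([451., 275.,  80.])]
```

View pics/chk.png

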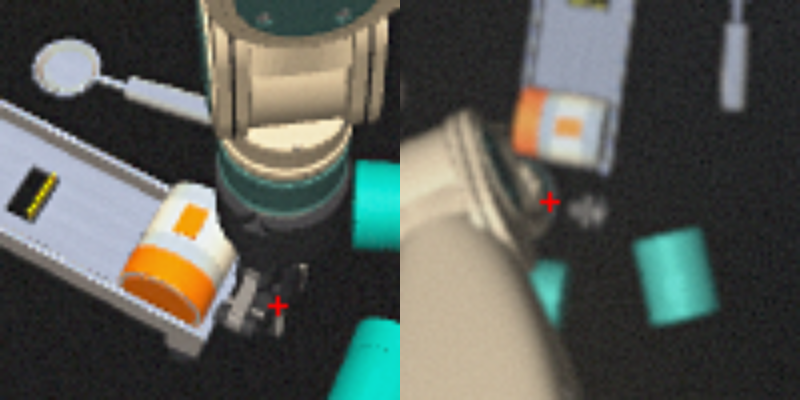

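Request:
{"fn": "drive_tool", "kwargs": {"moves": [{"xyz": [-5, -1, 0], "spin": 0, "hand": 24}, {"xyz": [-5, 0, 0], "spin": 0, "hand": 24}, {"xyz": [-5, 0, 0], "spin": 0, "hand": 24}, {"xyz": [-4, 0, 0], "spin": 0, "hand": 24}, {"xyz": [-4, 0, 0], "spin": 0, "hand": 24}, {"xyz": [-4, 0, -0.6], "spin": 0, "hand": 24}, {"xyz": [-4, 0, -0.6], "spin": 0, "hand": 24}, {"xyz": [-4, 0, -0.6], "spin": 0, "hand": 24}, {"xyz": [-4, 0, -0.6], "spin": 0, "hand": 24}, {"xyz": [-4, 0, -0.6], "spin": 0, "hand": 24}]}}

```text
clock: 3.4
tool_pos: [484.4, 261.9, 60.4]
eef_rot: [-0.252, -3.131, 0.0]
ft_force: [-1.8, 0.4, 1.0]
opening: 24.1
```

Run:
```python
from h import *
c=grab('side'); t=grab('top')
cv2.imwrite('pics/push1.png',np.hstack([cv2.resize(c['color'][205:325,230:360],None,fx=3,fy=3,interpolation=cv2.INTER_CUBIC),cv2.resize(t['color'][145:265,205:335],None,fx=3,fy=3,interpolation=cv2.INTER_CUBIC)]))
```

```text
(no output)
```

View pics/push1.png

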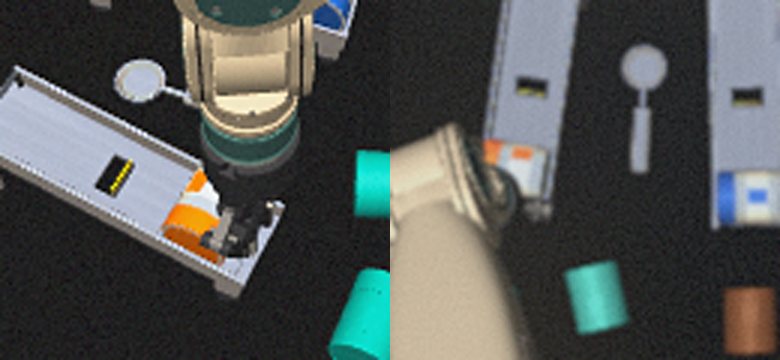

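The tin is rolling up ahead of the fingers with about 2 N of force. I'll keep going.

Request:
{"fn": "drive_tool", "kwargs": {"moves": [{"xyz": [-4, 0, -0.7], "spin": 0, "hand": 24}, {"xyz": [-5, 0, -0.8], "spin": 0, "hand": 24}, {"xyz": [-5, 0, -0.8], "spin": 0, "hand": 24}, {"xyz": [-5, 0, -0.8], "spin": 0, "hand": 24}, {"xyz": [-5, 0, -0.8], "spin": 0, "hand": 24}, {"xyz": [-5, 0, -0.8], "spin": 0, "hand": 24}, {"xyz": [-5, 0, -0.8], "spin": 0, "hand": 24}, {"xyz": [-5, 0, -0.8], "spin": 0, "hand": 24}, {"xyz": [-5, 0, -0.8], "spin": 0, "hand": 24}, {"xyz": [-5, 0, -0.8], "spin": 0, "hand": 24}]}}

```text
clock: 4.5
tool_pos: [532.9, 254.1, 68.3]
eef_rot: [-0.252, -3.131, 0.0]
ft_force: [-1.0, 0.4, 1.2]
opening: 24.1
```

Request:
{"fn": "drive_tool", "kwargs": {"moves": [{"xyz": [-5, 0, -0.8], "spin": 0, "hand": 24}, {"xyz": [-5, 0, -0.8], "spin": 0, "hand": 24}, {"xyz": [-5, 0, -0.8], "spin": 0, "hand": 24}, {"xyz": [-5, 0, -0.8], "spin": 0, "hand": 24}, {"xyz": [-5, 0, -0.8], "spin": 0, "hand": 24}, {"xyz": [-5, 0, -0.8], "spin": 0, "hand": 24}, {"xyz": [-5, 0, -0.8], "spin": 0, "hand": 24}, {"xyz": [-5, 0, -0.8], "spin": 0, "hand": 24}, {"xyz": [-5, 0, -0.8], "spin": 0, "hand": 24}, {"xyz": [-5, 0, -0.8], "spin": 0, "hand": 24}]}}

```text
clock: 5.5
tool_pos: [582.5, 246.0, 76.3]
eef_rot: [0.252, 3.131, -0.0]
ft_force: [-0.9, 0.3, 0.2]
opening: 23.8
```

Request:
{"fn": "drive_tool", "kwargs": {"moves": [{"xyz": [-5, 0, -0.8], "spin": 0, "hand": 24}, {"xyz": [-5, 0, -0.8], "spin": 0, "hand": 24}, {"xyz": [-5, 0, -0.8], "spin": 0, "hand": 24}, {"xyz": [-5, 0, -0.8], "spin": 0, "hand": 24}, {"xyz": [-5, 0, -0.8], "spin": 0, "hand": 24}, {"xyz": [-4, 0, -0.6], "spin": 0, "hand": 24}, {"xyz": [-3, 0, -0.5], "spin": 0, "hand": 24}, {"xyz": [0, 0, 0], "spin": 0, "hand": 24}, {"xyz": [0, 0, 0], "spin": 0, "hand": 24}]}}

```text
clock: 6.4
tool_pos: [613.5, 241.0, 81.3]
eef_rot: [0.252, 3.131, -0.0]
ft_force: [-0.8, 0.2, 0.1]
opening: 23.7
```

Run:
```python
from h import *
c=grab('side'); t=grab('top')
cv2.imwrite('pics/push2.png',np.hstack([cv2.resize(c['color'][205:325,210:340],None,fx=3,fy=3,interpolation=cv2.INTER_CUBIC),cv2.resize(t['color'][125:245,205:335],None,fx=3,fy=3,interpolation=cv2.INTER_CUBIC)]))
```

```text
(no output)
```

View pics/push2.png

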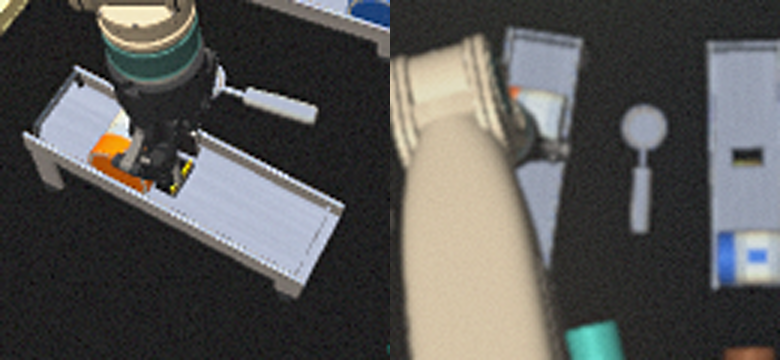

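The flap looks sprung up behind the tin. I'll back off gently and check.

Request:
{"fn": "drive_tool", "kwargs": {"moves": [{"xyz": [3, 0, 0], "spin": 0, "hand": 24}, {"xyz": [3, 0, 0], "spin": 0, "hand": 24}, {"xyz": [3, 0, 0], "spin": 0, "hand": 24}, {"xyz": [3, 0, 0], "spin": 0, "hand": 24}, {"xyz": [4, 0, 0], "spin": 0, "hand": 24}, {"xyz": [5, 0, 0], "spin": 0, "hand": 24}, {"xyz": [8, 0, 0], "spin": 0, "hand": 24}, {"xyz": [12, 0, -5], "spin": 0, "hand": 24}, {"xyz": [10, 0, -30], "spin": 0, "hand": 24}, {"xyz": [5, 0, -40], "spin": 0, "hand": 24}]}}

```text
clock: 7.5
tool_pos: [554.0, 249.4, 154.6]
eef_rot: [-0.251, -3.125, 0.004]
ft_force: [1.0, -0.3, -0.1]
opening: 24.1
```

Run:
```python
from h import *
c=grab('side')
h=cv2.cvtColor(c['color'][205:325,210:340],cv2.COLOR_BGR2HSV); q=np.argwhere(cv2.inRange(h,(5,130,120),(20,255,255))); px=q.mean(0)[::-1]+[210,205]; print(px,len(q),on_z(c,px,90))
for s in(24,155,180):print(s,proj(c,lanepoint((489.3,261,-.162),s)+[5,30,0]))
```

```text
[257.96415771 261.84587814] 279 [[638.07024636 258.87431897  90.        ]]
24 [[300.23177153 288.69639115]]
155 [[255.99022308 265.03263391]]
180 [[247.74374629 260.62178864]]
```

The orange lid centre matches the resting position at 155 mm. Now the blue tin.

Request:
{"fn": "drive_tool", "kwargs": {"moves": [{"xyz": [0, 0, 0], "spin": -5.3, "hand": 24}, {"xyz": [0, 0, 0], "spin": -5.3, "hand": 24}, {"xyz": [17, -33, 0], "spin": 0, "hand": 24}, {"xyz": [17, -33, 0], "spin": 0, "hand": 24}, {"xyz": [17, -33, 0], "spin": 0, "hand": 24}, {"xyz": [17, -33, 0], "spin": 0, "hand": 24}, {"xyz": [17, -33, 0], "spin": 0, "hand": 24}, {"xyz": [17, -33, 0], "spin": 0, "hand": 24}, {"xyz": [17, -33, 0], "spin": 0, "hand": 24}, {"xyz": [17, -31, 0], "spin": 0, "hand": 24}]}}

```text
clock: 8.55
tool_pos: [427.3, -16.1, 156.7]
eef_rot: [-0.039, 3.14, -0.001]
ft_force: [0.7, -0.8, 0.8]
opening: 24.5
```

Request:
{"fn": "drive_tool", "kwargs": {"moves": [{"xyz": [0, 0, 0], "spin": 0, "hand": 24}, {"xyz": [0, 0, 0], "spin": 0, "hand": 24}, {"xyz": [0, 0, 0], "spin": 0, "hand": 24}]}}

```text
clock: 8.85
tool_pos: [428.9, -14.6, 156.6]
eef_rot: [-0.039, 3.14, 0.0]
ft_force: [0.5, -0.3, 0.5]
opening: 24.3
```

Run:
```python
from h import *
from station import observe
s=observe(); M=R.from_rotvec(s['eef_rot']).as_matrix(); print(s['tool_pos'],np.degrees(np.arctan2(-M[1,0],-M[0,0])),M.T@(np.array([427,-15.5,57])-s['tool_pos']))
c=grab('side'); t=grab('top')
cv2.imwrite('pics/afterO.png',np.hstack([cv2.resize(c['color'][165:315,210:400],None,fx=2,fy=2,interpolation=cv2.INTER_CUBIC),cv2.resize(t['color'][125:275,205:395],None,fx=2,fy=2,interpolation=cv2.INTER_CUBIC)]))
```

```text
[428.8720712  -14.63339597 156.61938176] 1.4260028945895329 [ 2.0025526  -0.84142696 99.61706008]
```

View pics/afterO.png

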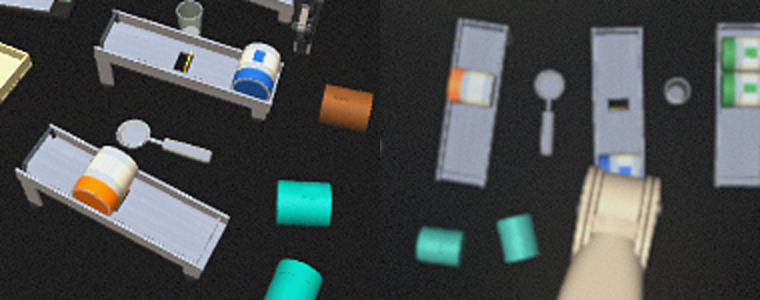

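The orange tin is held mid-lane at its flap and the bystanders haven't moved. The fingers are lined up with the blue chute, so I'll descend.

Request:
{"fn": "drive_tool", "kwargs": {"moves": [{"xyz": [1, -1, 20], "spin": 0, "hand": 24}, {"xyz": [0, 0, 25], "spin": 0, "hand": 24}, {"xyz": [0, 0, 25], "spin": 0, "hand": 24}, {"xyz": [0, 0, 20], "spin": 0, "hand": 24}, {"xyz": [0, 0, 9], "spin": 0, "hand": 24}, {"xyz": [-5, 0, 0], "spin": 0, "hand": 24}, {"xyz": [-5, 0, 0], "spin": 0, "hand": 24}, {"xyz": [-5, 0, 0], "spin": 0, "hand": 24}, {"xyz": [-4, 0, 0], "spin": 0, "hand": 24}, {"xyz": [-4, 0, 0], "spin": 0, "hand": 24}]}}

```text
clock: 9.95
tool_pos: [451.8, -15.8, 58.1]
eef_rot: [-0.038, 3.14, -0.0]
ft_force: [0.2, -0.3, -0.1]
opening: 23.7
```

Request:
{"fn": "drive_tool", "kwargs": {"moves": [{"xyz": [-4, 0, -0.6], "spin": 0, "hand": 24}, {"xyz": [-4, 0, -0.6], "spin": 0, "hand": 24}, {"xyz": [-4, 0, -0.6], "spin": 0, "hand": 24}, {"xyz": [-4, 0, -0.6], "spin": 0, "hand": 24}, {"xyz": [-4, 0, -0.6], "spin": 0, "hand": 24}, {"xyz": [-5, 0, -0.8], "spin": 0, "hand": 24}, {"xyz": [-5, 0, -0.8], "spin": 0, "hand": 24}, {"xyz": [-5, 0, -0.8], "spin": 0, "hand": 24}, {"xyz": [-5, 0, -0.8], "spin": 0, "hand": 24}, {"xyz": [-5, 0, -0.8], "spin": 0, "hand": 24}]}}

```text
clock: 10.95
tool_pos: [496.0, -14.6, 64.4]
eef_rot: [-0.038, 3.141, -0.0]
ft_force: [-1.5, -0.7, 0.8]
opening: 23.9
```

Request:
{"fn": "drive_tool", "kwargs": {"moves": [{"xyz": [-5, 0, -0.8], "spin": 0, "hand": 24}, {"xyz": [-5, 0, -0.8], "spin": 0, "hand": 24}, {"xyz": [-5, 0, -0.8], "spin": 0, "hand": 24}, {"xyz": [-5, 0, -0.8], "spin": 0, "hand": 24}, {"xyz": [-5, 0, -0.8], "spin": 0, "hand": 24}, {"xyz": [-5, 0, -0.8], "spin": 0, "hand": 24}, {"xyz": [-5, 0, -0.8], "spin": 0, "hand": 24}, {"xyz": [-5, 0, -0.8], "spin": 0, "hand": 24}, {"xyz": [-5, 0, -0.8], "spin": 0, "hand": 24}, {"xyz": [-5, 0, -0.8], "spin": 0, "hand": 24}]}}

```text
clock: 11.95
tool_pos: [545.4, -13.4, 72.2]
eef_rot: [0.038, -3.14, -0.0]
ft_force: [-2.1, -0.2, 1.7]
opening: 24.0
```

Request:
{"fn": "drive_tool", "kwargs": {"moves": [{"xyz": [-5, 0, -0.8], "spin": 0, "hand": 24}, {"xyz": [-5, 0, -0.8], "spin": 0, "hand": 24}, {"xyz": [-5, 0, -0.8], "spin": 0, "hand": 24}, {"xyz": [-5, 0, -0.8], "spin": 0, "hand": 24}, {"xyz": [-5, 0, -0.8], "spin": 0, "hand": 24}, {"xyz": [-5, 0, -0.8], "spin": 0, "hand": 24}, {"xyz": [-5, 0, -0.8], "spin": 0, "hand": 24}, {"xyz": [-5, 0, -0.8], "spin": 0, "hand": 24}, {"xyz": [-5, 0, -0.8], "spin": 0, "hand": 24}, {"xyz": [-5, 0, -0.8], "spin": 0, "hand": 24}]}}

```text
clock: 12.95
tool_pos: [595.8, -12.2, 80.4]
eef_rot: [0.038, -3.141, 0.0]
ft_force: [-0.7, -0.6, 0.1]
opening: 24.0
```

Request:
{"fn": "drive_tool", "kwargs": {"moves": [{"xyz": [-4, 0, -0.6], "spin": 0, "hand": 24}, {"xyz": [-3, 0, -0.5], "spin": 0, "hand": 24}, {"xyz": [0, 0, 0], "spin": 0, "hand": 24}, {"xyz": [0, 0, 0], "spin": 0, "hand": 24}]}}

```text
clock: 13.35
tool_pos: [602.6, -12.0, 81.4]
eef_rot: [-0.038, 3.141, -0.0]
ft_force: [0.3, -1.0, -1.0]
opening: 24.0
```

Run:
```python
from h import *
c=grab('side')
cv2.imwrite('pics/pushB.png',cv2.resize(c['color'][145:245,230:380],None,fx=4,fy=4,interpolation=cv2.INTER_CUBIC))
```

```text
(no output)
```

View pics/pushB.png

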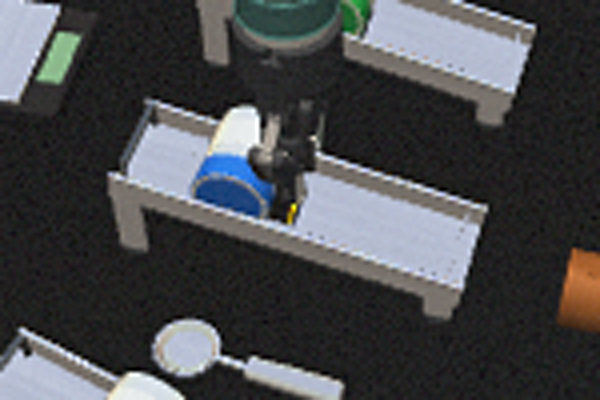

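The blue tin is beyond its flap at about pixel (240,180) in the crop, and the yellow plate is standing at (292,212). I'll back off the same way.

Request:
{"fn": "drive_tool", "kwargs": {"moves": [{"xyz": [3, 0, 0], "spin": 0, "hand": 24}, {"xyz": [3, 0, 0], "spin": 0, "hand": 24}, {"xyz": [3, 0, 0], "spin": 0, "hand": 24}, {"xyz": [3, 0, 0], "spin": 0, "hand": 24}, {"xyz": [4, 0, 0], "spin": 0, "hand": 24}, {"xyz": [5, 0, 0], "spin": 0, "hand": 24}, {"xyz": [8, 0, 0], "spin": 0, "hand": 24}, {"xyz": [12, 0, -5], "spin": 0, "hand": 24}, {"xyz": [10, 0, -30], "spin": 0, "hand": 24}, {"xyz": [5, 0, -40], "spin": 0, "hand": 24}]}}

```text
clock: 14.4
tool_pos: [542.2, -13.0, 154.9]
eef_rot: [0.038, -3.134, -0.002]
ft_force: [-0.5, 0.1, -0.4]
opening: 24.2
```

Request:
{"fn": "drive_tool", "kwargs": {"moves": [{"xyz": [30, 0, -10], "spin": 0, "hand": 24}, {"xyz": [30, 0, -10], "spin": 0, "hand": 24}, {"xyz": [30, 0, -10], "spin": 0, "hand": 24}, {"xyz": [30, 0, 0], "spin": 0, "hand": 24}, {"xyz": [15, 0, 0], "spin": 0, "hand": 24}, {"xyz": [0, 0, 0], "spin": 0, "hand": 24}, {"xyz": [0, 0, 0], "spin": 0, "hand": 24}]}}

```text
clock: 15.1
tool_pos: [412.2, -16.8, 186.6]
eef_rot: [-0.038, 3.14, -0.0]
ft_force: [0.1, 0.4, 0.8]
opening: 23.8
```

Run:
```python
from h import *
c=grab('side'); t=grab('top')
cv2.imwrite('pics/final.png',np.hstack([cv2.resize(c['color'][110:310,210:400],None,fx=2,fy=2,interpolation=cv2.INTER_CUBIC),cv2.resize(t['color'][110:310,205:405],None,fx=2,fy=2,interpolation=cv2.INTER_CUBIC)]))
for n,lo,hi,box,L in(('o',(5,130,120),(20,255,255),(225,230,330,310),(489.3,261,-.162)),('b',(100,150,80),(125,255,255),(260,165,360,225),(474.2,-14.5,.024))):
    a,b,e,f=box; h=cv2.cvtColor(c['color'][b:f,a:e],cv2.COLOR_BGR2HSV); q=np.argwhere(cv2.inRange(h,lo,hi)); print(n,q.mean(0)[::-1]+[a,b],len(q),proj(c,lanepoint(L,155)+[0,30,0]))
```

```text
o [257.95323741 261.85251799] 278 [[257.77173342 265.5232849 ]]
b [294.76216216 192.70810811] 185 [[294.08894799 196.10247001]]
```

View pics/final.png

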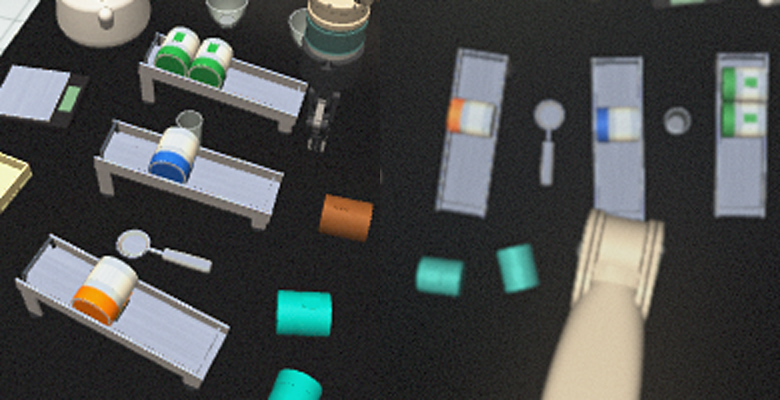

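Both tins rest at the same spot as the front green tin, the bystanders look undisturbed, and the arm is clear. I'm handing in the job.

```bash
python3 -c "
from station import workorder; print(workorder.sign_off())"
```

```text
the job is handed in; nothing more can be done
None
```

Both tins are past their flaps and staying put: I rolled the orange tin up first, then the blue, with the fingertips. I backed off slowly each time and handed in at about 15 s of the 64 s allowed.

- **Position:** In the final pictures, both lid centres are within 4 pixels of where a tin resting behind its raised flap should appear. The orange tin had not moved since its earlier check, about 7 s before.
- **Flaps:** I saw both yellow flaps standing behind the tins before backing off. In the final view the tins hide them.
- **Bystanders and force:** The green tins, shot glass, spoon and look-alike tins appear where they were. The bowls and white cup were not fully in that final crop, but the arm did not go near them at low height. Force readings at the end of each move stayed under 3 N.
- **Problems:** One move call was refused because it lacked the spin values, and I resent it; nothing had moved. No checks failed or disagreed.
- **Pictures:** I viewed 11 in all, above the planned 8 but within the limit of 12.

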